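# Set and lock the topping dispenser's outlet wheel

## Robot

A 7-joint arm with a two-finger parallel gripper is mounted at the origin on the work surface. World frame = base frame: x ahead of the robot, y to its left, z up, the work surface at z = 0. Lengths are in mm, angles in rad, forces in N, time in s.
With the tool pointing down it reaches from about 425 to 825 mm from the base axis. Payload 3.6 kg.
Tool frame: the origin (TCP) lies midway between the tips of the shut fingers; the grasp point (between the pads) lies 19 mm behind it; z points along the fingers, y is the line along which they close (so a half turn about z gives the same grasp; the last joint's range is limited). The gripper opens to 93 mm and grips with 3 to 60 N. Pads are 15 mm wide; open, the fingers measure 128 mm over their backs; the gripper's body (75 mm by 188 mm) begins 65 mm behind the grasp point.
Start: joints at [1.177, 0.615, -0.013, 1.423, 0.008, 1.103, -0.04], TCP at [233.726, -606.493, 218.64] pointing down, gripper open.
Joint ranges: [-3.12, 3.12], [-0.3, 2.06], [-1.34, 1.32], [0.26, 2.42], [-1.36, 4.5], [0.01, 1.98], [-2.84, 2.84]. Speed limits (rad/s): [2.79, 2.79, 3.14, 3.14, 3.14, 3.14, 3.14].

## Interface

Orientations are given as [roll, pitch, yaw] about the fixed x, y, z axes, in that order (R = Rz(yaw) Ry(pitch) Rx(roll)).
In Python, from rig import bot gives the robot as it stands.
- The arm moves only by the tool arm_command, never from a script. Its argument "rows" is a list of rows, each a list of 7 numbers: the shift along the tool's x, y, z in mm, then the turn, a rotation vector about the tool's x, y, z in degrees, then the gripper command: -1 is shut, 1 is fully open, values between are in proportion. A call has 1 to 20 rows; each row shifts and turns the commanded pose from where the row before left it, along the tool's axes as they then stand; what a row does not reach is not made up. A row lasts 1/10 s, in which the tool goes at most 50 mm and 8.59 degrees, less where a joint would pass 70% of its speed; a pose out of reach is approached as far as the arm can. A call is refused whole if a number of a shift passes 50 or a number of a turn 8.59, either way. A call with a gripper value outside its range is refused whole. The fingers move at their own pace and stop on an object; "force" is the grip in N (left out, the last holds). Time passes only in rows, so rows that do not move let the fingers close. It gives the time, the measured TCP pose, the force, the opening and the grip force at its end, in the units of the state.
- bot.sense(): the state, without advancing time (a new reading comes with each control period).
- bot.grab_frame(name): name is "side" or "top"; returns a dict with "color" (384x512x3 uint8, red, green, blue), "camera_matrix" (3x3 intrinsics, pixels), "rvec" (rotation vector, rad) and "tvec" (3), from world to camera coordinates, as OpenCV has them. Camera axes: x right, y down, z forward; pixel columns grow to the right and rows downward; lengths in mm; the calibration is good to about 2 mm. A picture is of the moment at which its call begins. There is no depth.
- bot.close_job(): hands the job in; it is judged then, once.
The state is a dict: "time_s": time; "joint_pos": joint angles; "joint_velocities": joint speeds; "tau": joint torques, N m; "tool_pos": TCP position; "orientation": TCP orientation; "force": force on the tool from outside, world axes, zero at the start; "ft_torque": the same for the moment, N m; "grip_width": finger opening in mm; "grasp_force": force on a finger pad.
Only numpy, scipy, OpenCV 4.12 (cv2) and the standard library are available. Lean on these libraries where they do the work, as an engineer would, in place of code of your own. Each camera call takes 0.05 s, during which the arm holds its last target. There are 200 camera calls.

## Task

Set the topping dispenser to its slotted outlet and lock it there: turn the wheel, which has a black knob, until the sector with the three slots shows in the window of the cover, swing the thrown-back latch over onto the wheel's rim, and feel the wheel to and fro until the latch tooth drops fully into its notch. Work gently: never force the wheel against the latch or the latch against the wheel, and leave the things around it where they are.

Things in the scene. Friction and masses are not known exactly. Their poses are not given: they have to be found in the camera images.
- dispenser: topping dispenser, fixed: steel deck 280 (x) x 310 (y) on legs, deck top 90 above the table, over a baking tray. Origin on the table under the wheel's axle; +x points from the axle to the window, -y from the axle to the latch, z up.
- hub (a point): point on the wheel's vertical axle at the height of the wheel's top face, 110 above the table. A round clamp nut, radius 20, stands 16 above the face here.
- window (a point): centre of the window in the fixed cover plate: 63 from the axle in the dispenser's +x, 120 above the table. Window 42 (x) by 48 (y). The plate covers the wheel from 34 to 116 in +x and 62 to either side in y; with the low collar round the window it reaches 128 above the table.
- wheel: metal disc, radius 81, with four dark outlet patterns 45 degrees apart (fine holes, three slots, one big hole, nine holes) and an upright black knob. Origin on the axle at table height, z up, +x to the slots. Turns about z against a steady 0.3 N m (5 N at the knob), stays where left. Starts 25 to 77 degrees clockwise (from above) of the wanted setting, so turn it anticlockwise; a stop is 52 degrees past it.
- slots (a point): centre of the outlet with three parallel slots (35 long, 5 wide, pointing to the axle; together 27 wide), on the disc's face, 62 from the axle, opposite the knob. The disc is never clamped quite true on its notched ring: the notch stands under the latch tooth when this point is anywhere from 5 mm before to 5 mm past the middle of the window (4.6 degrees), different each time.
- knob (a point): middle of the wheel's upright black knob: a cylinder of diameter 20 from 114 to 158 above the table, fixed to the disc 65 from the axle, opposite the slots; this point is at half height, 136. It can be pinched from above or pushed sideways, and may turn in the grip.
- latch: drop latch, an arm 62 long, 16 wide, 0.2 kg. Origin on its level hinge: 145 from the axle in the dispenser's -y, 118 above the table; x along the hinge (the dispenser's x), y along the arm. Its angle is the tilt of its z: 0 down, tooth fully in a notch; about 0.2 rad tooth resting on the rim; 2.1 thrown back, as at the start. It swings freely and falls in by its weight below 1.4, out above 1.6.
- latch_ball (a point): centre of the black ball, diameter 20, at the free end of the latch arm (50 along the arm from the hinge, 18 off its outer face). Thrown back it is 186 from the axle in the dispenser's -y and 152 above the table; lying down 95 from the axle and 136 above the table.
- tooth (a point): lower tip of the tooth under the latch arm's free end (54 along the arm, 20 below its middle), 12 wide, round nose. Below the disc lies the steel index ring that turns with it (radius 82 to 100, top 108 above the table), with four notches 14.5 wide, one per outlet. The tooth rides on its rim, falls 11 mm into a notch that comes under it, and then blocks the wheel both ways (1 mm play). It bends if pressed with over 12 N.
- tin: bystander: small closed steel tin, diameter 42, 55 tall, standing on the deck's near left corner; origin at its underside
- cutter: bystander: round steel biscuit cutter (ring), diameter 48, 24 tall, lying on the deck's near right corner; origin at its underside
- hopper: bystander: steel funnel hopper, up to diameter 124, 150 tall, standing on the table on its narrow spout; origin at its underside
- jar: bystander: amber glass jar with steel lid, diameter 72, 105 tall, on the table; origin at its underside
- bowl: bystander: steel bowl, diameter 150, 60 tall, on the table; origin at its underside
- scraper: bystander: dough scraper, steel blade 100 x 130 with a wooden grip, lying on the table; origin at its underside
- palette: bystander: spatula with a black handle, 260 long, lying on the table; origin at its underside

How it is judged:
By the outcome, as a careful person would: the job done as asked, in the order asked, and still so for the second after the job is handed in, with the robot touching nothing.
It also fails if it takes over 61 s, if anything falls off the work surface, if the arm or the gripper's body presses on something with over 40 N, if the wrist force passes 120 N, or if a joint passes its speed limit or range.

## Working session

There is one attempt and no reset: what is moved stays moved. The work goes in short steps, Python scripts to look and compute and a tool call to move; the robot and the scene stay as the last step left them, time stands still between calls to the robot, and variables do not carry over. Pictures are saved under pics/ and viewed, at most 10 in all, crops included, and the job is handed in when it is done.

Besides the shell and the picture viewer there is one more tool, called as name(argument=value, ...), one argument or row to a line, values as JSON. arm_command: Moves the arm, as the interface text tells. Its arguments: {"type":"object","properties":{"rows":{"type":"array"},"force":{"type":"number"}},"required":["rows"]}

```bash
mkdir -p pics; ls; python3 - <<'E'
from rig import bot
import cv2
for n in("top","side"):
    f=bot.grab_frame(n); cv2.imwrite(f"pics/{n}0.png",f["color"][:,:,::-1]); print(n,f["camera_matrix"].tolist(),f["rvec"],f["tvec"])
s=bot.sense(); print(s)
E
```

```text
pics
top [[365.1788887738126, 0.0, 245.8155882784243], [0.0, 365.1788887738126, 191.37950976627457], [0.0, 0.0, 1.0]] [ 2.18215327 -2.13478756  0.11160274] [ -22.12059082  509.73956364 1071.13744276]
side [[365.6359800482908, 0.0, 249.35263143521183], [0.0, 365.6359800482908, 188.9286496748296], [0.0, 0.0, 1.0]] [ 0.81985585 -2.65658569  0.97692664] [436.12299179 290.1545802  826.53177153]
{'time_s': 0.1, 'joint_pos': array([ 1.17649598,  0.61582712, -0.01262084,  1.4247008 ,  0.00810536,
        1.10339282, -0.04041283]), 'joint_velocities': array([-2.28830307e-03, -3.69481007e-03, -1.88551095e-03, -2.70200872e-03,
        9.75999564e-04,  5.78608734e-05, -1.73477886e-03]), 'tau': array([ 7.30168595e-04, -4.60038793e+01,  2.09790501e-01, -1.66243207e+01,
       -6.11708639e-02,  1.69933657e-02,  1.18438966e-04]), 'tool_pos': array([ 233.47871134, -605.87542151,  217.60653864]), 'orientation': array([-3.13931494e+00,  2.95915496e-05,  3.67858707e-01]), 'force': array([ 0.68499995, -0.31478361, -0.11629009]), 'ft_torque': array([ 0.0076723 ,  0.02716961, -0.03200809]), 'grasp_force': 0.0, 'grip_width': 93.06497428564059}
```

View pics/top0.png

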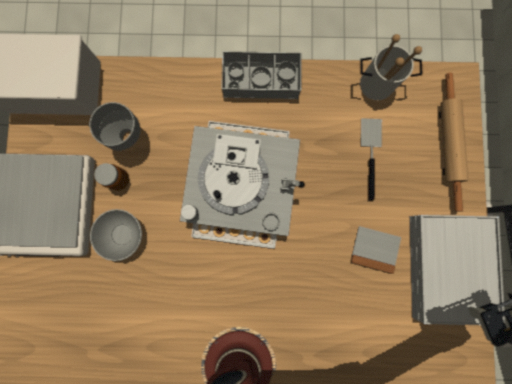

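View pics/side0.png

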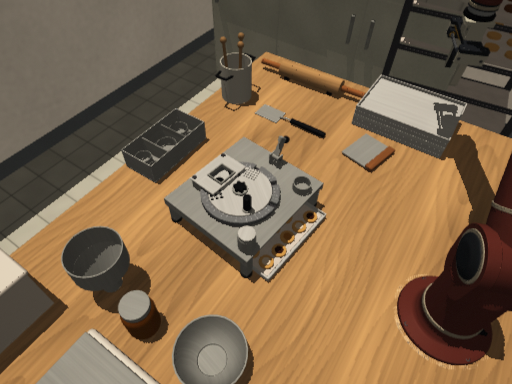

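Top view: nut near (233,178), knob (216,194), ball (301,184), window (236,155). I'll enlarge it for exact pixels.

```bash
cat > h.py <<'E'
import cv2, numpy as np
from rig import bot
def cam(n):
    f=bot.grab_frame(n); R=cv2.Rodrigues(f["rvec"])[0]; return f["color"],f["camera_matrix"],R,f["tvec"].ravel(),f["rvec"]
def ray(c,uv,z):
    _,K,R,t,_=c; C=-R.T@t; d=R.T@np.linalg.inv(K)@[uv[0],uv[1],1]; return C+d*(z-C[2])/d[2]
def proj(c,P):
    return cv2.projectPoints(np.array(P,float).reshape(-1,3),c[4],c[3],c[1],None)[0][:,0]
def crop(c,x0,y0,w,h,s): return cv2.resize(c[0][y0:y0+h,x0:x0+w,::-1],None,fx=s,fy=s,interpolation=cv2.INTER_CUBIC)
E
python3 - <<'E'
from h import *
c=cam("top"); cv2.imwrite("pics/a.png",np.hstack([crop(c,180,115,130,135,4)]))
for n,uv,z in(("nut",(233,178),126),("win",(236,155),120),("knobtop",(216,194),158),("ball",(301,184),152)): print(n,ray(c,uv,z).round(1))
E
```

```text
nut [535.4  24.1 126. ]
win [601.4  17.8 120. ]
knobtop [486.7  66.6 158. ]
ball [ 519.2 -159.4  152. ]
```

View pics/a.png

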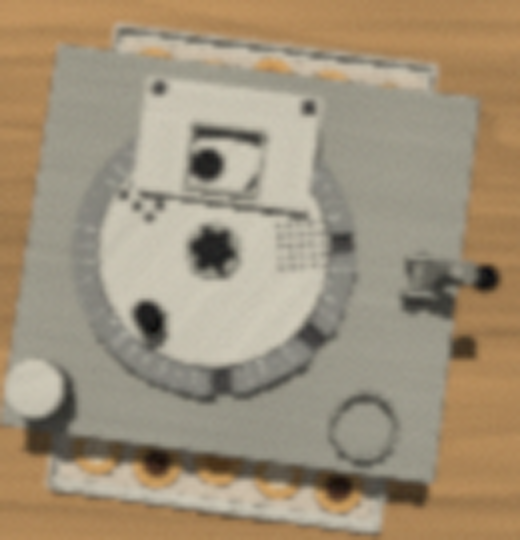

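```bash
python3 - <<'E'
from h import *
from scipy.optimize import least_squares
c=cam("top"); px=lambda u,v:np.array([180+(u+.5)/4-.5,115+(v+.5)/4-.5])
# nut, ball, window centre, deck edge direction from the 4 corners (right: TR->BR, left: TL->BL)
obs=[px(213,250),px(487,277),px(228,161)]
cor=[px(60,45),px(480,97),px(435,483),px(0,425)]
P=[ray(c,p,90)[:2] for p in cor]
print(np.round(P,1), [np.linalg.norm(P[i]-P[(i+1)%4]).round(1) for i in range(4)])
for a,b in((3,0),(2,1)): d=P[b]-P[a]; print("x-edge yaw",np.degrees(np.arctan2(d[1],d[0])))
for a,b in((1,0),(2,3)): d=P[b]-P[a]; print("y-edge yaw",np.degrees(np.arctan2(-d[0],d[1])))
def w(q,p): s,k=np.sin(q[2]),np.cos(q[2]); return [q[0]+k*p[0]-s*p[1],q[1]+s*p[0]+k*p[1],p[2]]
f=lambda q:np.ravel(proj(c,[w(q,p) for p in((0,0,126),(0,-186,152),(63,0,120))])-obs)
r=least_squares(f,[535,24,0]); q=r.x; print(q,np.degrees(q[2]),r.fun.round(2))
k=ray(c,px(149,316),158)[:2]-q[:2]; print("knob",k+q[:2],np.linalg.norm(k),np.degrees(np.arctan2(*k[::-1])-q[2]))
for n,p in(("ball",(0,-186,152)),("balldown",(0,-95,136)),("hinge",(0,-145,118)),("knob goal",(-65,0,136))): print(n,np.round(w(q,p),1))
E
```

```text
[[ 691.5  141.4]
 [ 659.  -163.5]
 [ 381.7 -133.6]
 [ 415.4  173.3]] [np.float64(306.6), np.float64(278.9), np.float64(308.7), np.float64(277.9)]
x-edge yaw -6.576831995240261
x-edge yaw -6.147748781256985
y-edge yaw -6.084215836709785
y-edge yaw -6.272915046089599
[ 5.38729838e+02  2.39447559e+01 -1.05875130e-01] -6.066198128781361 [ 0.23 -0.31  0.21  0.17 -0.46  0.14]
knob [487.79458923  64.35120625] 65.01600418653622 147.6415634617478
ball [ 519.1 -161.   152. ]
balldown [528.7 -70.5 136. ]
hinge [ 523.4 -120.2  118. ]
knob goal [474.1  30.8 136. ]
```

arm_command(
  rows=[
    [0, 0, 0, 0, 0, -8.58, 0],
    [0, 0, 0, 0, 0, -8.58, 0],
    [0, 0, 0, 0, 0, -8.58, 0],
    [0, 0, 0, 0, 0, -8.58, 0],
    [0, 0, 0, 0, 0, -8.58, 0],
    [0, 0, 0, 0, 0, -8.58, 0],
    [0, 0, 0, 0, 0, -8.58, 0],
    [0, 0, 0, 0, 0, -8.58, 0],
    [0, 0, 0, 0, 0, -8.58, 0],
    [0, 0, 0, 0, 0, -8.58, 0],
    [0, 0, 0, 0, 0, -8.58, 0],
    [0, 0, 0, 0, 0, -8.58, 0],
    [0, 0, 0, 0, 0, -8.58, 0],
    [0, 0, 0, 0, 0, -8.58, 0],
    [0, 0, 0, 0, 0, 0, 0],
  ],
)

```text
time_s: 1.7
tool_pos: [233.3, -606.5, 218.1]
orientation: [3.141, -0.001, 2.464]
force: [-0.1, -0.5, -0.3]
grip_width: 46.7
grasp_force: 0.0
```

arm_command(
  rows=[
    [14.7, 45.4, 0, 0, 0, 0, 0],
    [14.7, 45.4, 0, 0, 0, 0, 0],
    [14.7, 45.4, 0, 0, 0, 0, 0],
    [14.7, 45.4, 0, 0, 0, 0, 0],
    [14.7, 45.4, 0, 0, 0, 0, 0],
    [14.7, 45.4, 0, 0, 0, 0, 0],
    [14.7, 45.4, 0, 0, 0, 0, 0],
    [14.7, 45.4, 0, 0, 0, 0, 0],
    [14.7, 45.4, 0, 0, 0, 0, 0],
    [14.7, 45.4, 0, 0, 0, 0, 0],
    [14.7, 45.4, 0, 0, 0, 0, 0],
    [14.7, 45.4, 0, 0, 0, 0, 0],
    [14.7, 45.4, 0, 0, 0, 0, 0],
    [14.7, 45.4, 0, 0, 0, 0, 0],
    [14.7, 45.4, 0, 0, 0, 0, 0],
    [0, 0, 0, 0, 0, 0, 0],
    [0, 0, 0, 0, 0, 0, 0],
  ],
)

```text
time_s: 3.4
tool_pos: [488.5, 63.6, 218.5]
orientation: [-3.141, -0.0, 2.465]
force: [0.1, -0.3, -0.1]
grip_width: 46.6
grasp_force: 0.0
```

arm_command(
  rows=[
    [0, 0, 25, 0, 0, 0, 0],
    [0, 0, 25, 0, 0, 0, 0],
    [0, 0, 15, 0, 0, 0, 0],
    [0, 0, 15, 0, 0, 0, 0],
    [0, 0, 10, 0, 0, 0, 0],
    [0, 0, 0, 0, 0, 0, 0],
    [0, 0, 0, 0, 0, 0, -1],
    [0, 0, 0, 0, 0, 0, -1],
    [0, 0, 0, 0, 0, 0, -1],
    [0, 0, 0, 0, 0, 0, -1],
    [0, 0, 0, 0, 0, 0, -1],
  ],
  force=15,
)

```text
time_s: 4.5
tool_pos: [490.4, 64.2, 129.5]
orientation: [3.136, 0.001, 2.465]
force: [3.4, 3.0, -1.3]
grip_width: 19.6
grasp_force: 15.0
```

```bash
python3 - <<'E'
from h import *
a=cam("top");b=cam("side"); cv2.imwrite("pics/b.png",np.hstack([crop(a,175,115,130,130,3),crop(b,160,125,130,130,3)]))
E
```

```text
(no output)
```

View pics/b.png

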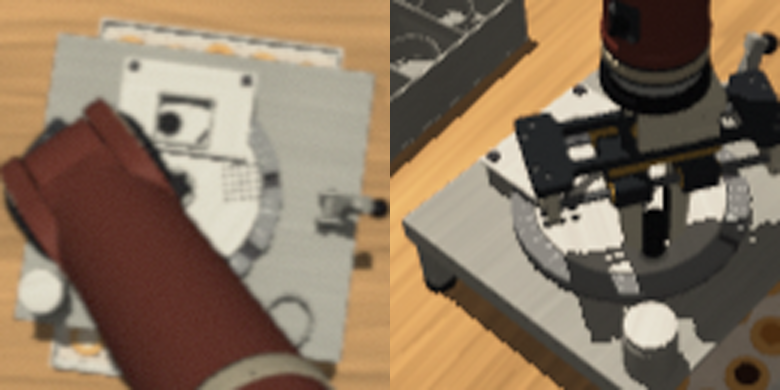

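arm_command(
  rows=[
    [-0.03, -1.89, 0, 0, 0, -1.68, -1],
    [-0.03, -1.89, 0, 0, 0, -1.68, -1],
    [-0.03, -1.89, 0, 0, 0, -1.68, -1],
    [-0.03, -1.89, 0, 0, 0, -1.68, -1],
    [-0.03, -1.89, 0, 0, 0, -1.68, -1],
    [-0.03, -1.89, 0, 0, 0, -1.68, -1],
    [-0.03, -1.89, 0, 0, 0, -1.68, -1],
    [-0.03, -1.89, 0, 0, 0, -1.68, -1],
    [-0.03, -1.89, 0, 0, 0, -1.68, -1],
    [-0.03, -1.89, 0, 0, 0, -1.68, -1],
  ],
)

```text
time_s: 5.6
tool_pos: [481.1, 48.0, 129.5]
orientation: [3.137, 0.003, 2.76]
force: [3.6, 4.5, -1.9]
grip_width: 19.6
grasp_force: 15.0
```

arm_command(
  rows=[
    [-0.03, -1.89, 0, 0, 0, -1.68, -1],
    [-0.03, -1.89, 0, 0, 0, -1.68, -1],
    [-0.03, -1.89, 0, 0, 0, -1.68, -1],
    [-0.03, -1.89, 0, 0, 0, -1.68, -1],
    [-0.03, -1.89, 0, 0, 0, -1.68, -1],
    [-0.03, -1.89, 0, 0, 0, -1.68, -1],
    [-0.03, -1.89, 0, 0, 0, -1.68, -1],
    [-0.03, -1.89, 0, 0, 0, -1.68, -1],
    [-0.03, -1.89, 0, 0, 0, -1.68, -1],
    [0, 0, 0, 0, 0, 0, -1],
  ],
)

```text
time_s: 6.6
tool_pos: [477.1, 31.3, 129.5]
orientation: [3.138, 0.005, 3.023]
force: [4.1, 4.4, -2.2]
grip_width: 19.3
grasp_force: 15.0
```

```bash
python3 - <<'E'
from h import *
a=cam("top");b=cam("side"); cv2.imwrite("pics/c.png",np.hstack([crop(a,205,125,60,65,6),crop(b,180,140,65,65,6)]))
E
```

```text
(no output)
```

View pics/c.png

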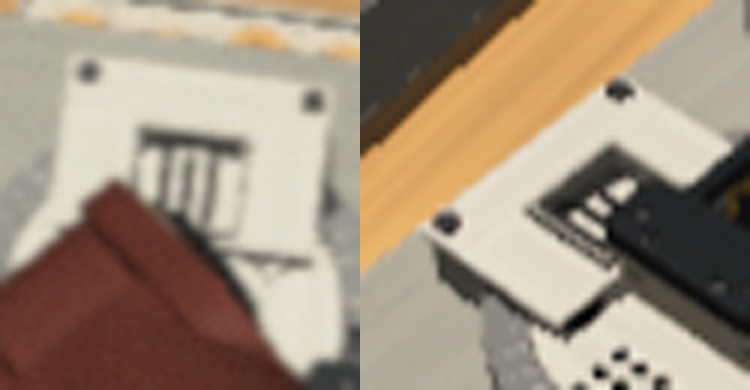

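arm_command(
  rows=[
    [0, 0, 0, 0, 0, 0, 0],
    [0, 0, 0, 0, 0, 0, 0],
    [0, 0, 0, 0, 0, 0, 0],
    [0, 0, -20, 0, 0, 0, 0],
    [0, 0, -30, 0, 0, 0, 0],
    [0, 0, -35, 0, 0, 0, 0],
    [0, 0, 0, 0, 0, 8.1, 0],
    [0, 0, 0, 0, 0, 8.1, 0],
    [0, 0, 0, 0, 0, 8.1, 0],
    [0, 0, 0, 0, 0, 8.1, 0],
    [0, 0, 0, 0, 0, 8.1, 0],
    [0, 0, 0, 0, 0, 8.1, 0],
    [0, 0, 0, 0, 0, 8.1, 0],
    [0, 0, 0, 0, 0, 8.1, 0],
    [0, 0, 0, 0, 0, 8.1, 0],
    [0, 0, 0, 0, 0, 8.1, 0],
    [0, 0, 0, 0, 0, 8.1, 0],
    [0, 0, 0, 0, 0, 0, 0],
  ],
)

```text
time_s: 8.5
tool_pos: [474.2, 29.3, 213.5]
orientation: [-3.14, 0.001, 1.466]
force: [0.5, -0.2, 0.1]
grip_width: 46.4
grasp_force: 0.0
```

arm_command(
  rows=[
    [-30, 10, 0, 0, 0, 0, 0],
    [-30, 10, 0, 0, 0, 0, 0],
    [-30, 10, 0, 0, 0, 0, 0],
    [-30, 10, 0, 0, 0, 0, 0],
    [-30, 10, 0, 0, 0, 0, 0],
    [-30, 10, 0, 0, 0, 0, 0],
    [0, 0, 0, 0, 0, 0, 0],
    [0, 0, 0, 0, 0, 0, 0],
  ],
)

```text
time_s: 9.3
tool_pos: [515.1, -156.0, 213.2]
orientation: [-3.14, -0.001, 1.467]
force: [0.0, 0.4, 1.0]
grip_width: 46.4
grasp_force: 0.0
```

```bash
python3 - <<'E'
from h import *
b=cam("side"); cv2.imwrite("pics/d.png",crop(b,180,110,130,100,6)); s=bot.sense(); print(s["tool_pos"],s["orientation"])
print(proj(b,[(519,-161,152),(538.7,24,126),(474,31,158)])-[180,110],"*6")
E
```

```text
[ 515.28459305 -154.61348976  213.40573849] [-3.14030268e+00 -1.20470778e-03  1.46865759e+00]
[[105.85964331  29.11158065]
 [ 60.42643304  75.213267  ]
 [ 81.14208682  79.98734562]] *6
```

View pics/d.png

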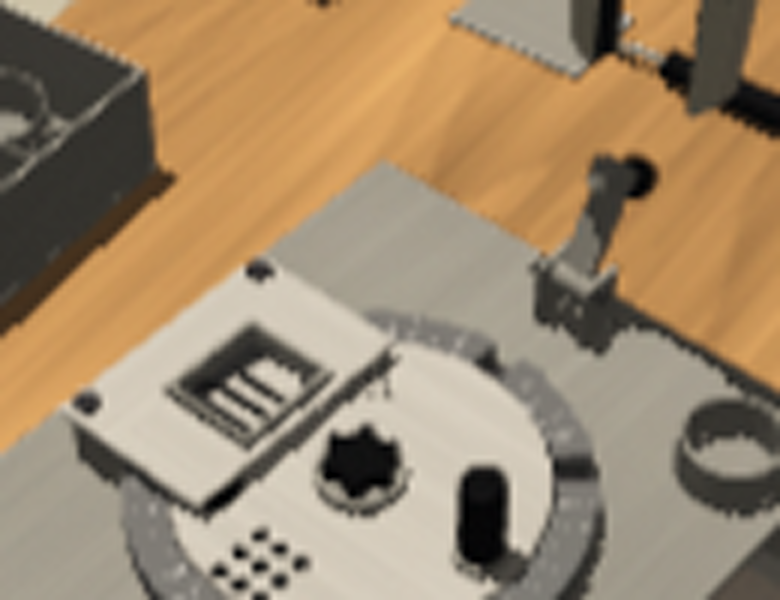

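Side view: slots show in the window, ball at (637,177) in the crop as predicted, and ring notches are dark at about (487,357) and (575,470) in the crop.

```bash
python3 - <<'E'
from h import *
b=cam("side")
for u,v in((487,357),(575,470)):
    p=ray(b,(180+(u+.5)/6-.5,110+(v+.5)/6-.5),106)[:2]-[538.7,24]; print(np.linalg.norm(p),np.degrees(np.arctan2(p[1],p[0]))+6.15)
k=ray(b,(180+487.5/6-.5,110+476/6-.5),158)[:2]-[538.7,24]; print(np.linalg.norm(k),np.degrees(np.arctan2(k[1],k[0]))+6.15-180)
# world/tool offsets to ball
s=bot.sense(); y=s["orientation"][2]; d=np.array([519.1,-161])-s["tool_pos"][:2]
print(np.cos(y)*d[0]+np.sin(y)*d[1], np.sin(y)*d[0]-np.cos(y)*d[1])
E
```

```text
91.18204580455615 -85.04780125888456
89.20674538945752 -134.05444684391006
62.17448407771717 1.960054702427385
-6.621478584649233 4.331794060900531
```

arm_command(
  rows=[
    [-6, 4.3, 0, 0, 0, 0, 0],
    [0, 0, 20, 0, 0, 0, 0],
    [0, 0, 20, 0, 0, 0, 0],
    [0, 0, 20, 0, 0, 0, 0],
    [0, 0, 14, 0, 0, 0, 0],
    [0, 0, 0, 0, 0, 0, 0],
    [0, 0, 0, 0, 0, 0, -1],
    [0, 0, 0, 0, 0, 0, -1],
    [0, 0, 0, 0, 0, 0, -1],
    [0, 0, 0, 0, 0, 0, -1],
    [0, 0, 0, 0, 0, 0, -1],
  ],
  force=6,
)

```text
time_s: 10.5
tool_pos: [519.5, -162.0, 140.4]
orientation: [3.141, 0.0, 1.466]
force: [-1.6, 0.5, 3.4]
grip_width: 19.4
grasp_force: 6.0
```

arm_command(
  rows=[
    [3.2, 0, -3.4, 0, 0, 0, -1],
    [3.3, 0, -3.1, 0, 0, 0, -1],
    [3.7, 0, -2.8, 0, 0, 0, -1],
    [3.9, 0, -2.5, 0, 0, 0, -1],
    [4.1, 0, -2.1, 0, 0, 0, -1],
    [4.3, 0, -1.8, 0, 0, 0, -1],
    [4.5, 0, -1.4, 0, 0, 0, -1],
    [4.5, 0, -1.0, 0, 0, 0, -1],
    [4.6, 0, -0.6, 0, 0, 0, -1],
    [4.6, 0, -0.2, 0, 0, 0, -1],
  ],
)

```text
time_s: 11.5
tool_pos: [524.1, -120.5, 158.8]
orientation: [3.141, -0.001, 1.467]
force: [-0.1, -0.0, 2.7]
grip_width: 18.8
grasp_force: 6.0
```

arm_command(
  rows=[
    [4.6, 0, 0.2, 0, 0, 0, -1],
    [4.6, 0, 0.6, 0, 0, 0, -1],
    [4.5, 0, 1.0, 0, 0, 0, -1],
    [4.5, 0, 1.4, 0, 0, 0, -1],
    [4.3, 0, 1.8, 0, 0, 0, -1],
    [4.1, 0, 2.1, 0, 0, 0, -1],
    [3.9, 0, 2.5, 0, 0, 0, -1],
    [3.7, 0, 2.8, 0, 0, 0, -1],
    [3.3, 0, 3.1, 0, 0, 0, -1],
    [3.2, 0, 3.4, 0, 0, 0, -1],
    [0, 0, 0, 0, 0, 0, -1],
  ],
)

```text
time_s: 12.6
tool_pos: [528.5, -80.7, 139.2]
orientation: [3.141, -0.0, 1.467]
force: [3.1, 1.3, -0.8]
grip_width: 19.2
grasp_force: 6.0
```

arm_command(
  rows=[
    [1.2, 0, 1.5, 0, 0, 0, -1],
    [1.1, 0, 1.5, 0, 0, 0, -1],
    [0, 0, 0, 0, 0, 0, 0],
    [0, 0, 0, 0, 0, 0, 0],
    [0, 0, 0, 0, 0, 0, 0],
    [0, 0, 0, 0, 0, 0, 0],
    [0, 0, -20, 0, 0, 0, 0],
    [0, 0, -30, 0, 0, 0, 0],
    [0, 0, -28, 0, 0, 0, 0],
    [0, 0, 0, 0, 0, 0, 0],
  ],
)

```text
time_s: 13.6
tool_pos: [530.4, -78.8, 218.4]
orientation: [3.134, 0.0, 1.466]
force: [1.1, -0.0, -0.4]
grip_width: 46.3
grasp_force: 0.0
```

```bash
python3 - <<'E'
from h import *
b=cam("side"); cv2.imwrite("pics/e.png",crop(b,215,120,80,85,7)); print(bot.sense()["tool_pos"])
for t in (0,.1,.2,.3): 
    a=t+np.arctan2(18,50); r=53.14; p=(-145+r*np.cos(a),118+r*np.sin(a)); k=-np.radians(6.15)
    print(t,(proj(b,[538.7-np.sin(k)*p[0],23.9+np.cos(k)*p[0],p[1]])[0]+.5-[215,120])*7-.5)
E
```

```text
[528.96538941 -78.93732769 216.32010679]
0 [349.52622016 294.73071108]
0.1 [353.51830325 282.41903404]
0.2 [358.31786775 269.77924288]
0.3 [363.87624456 256.95269948]
```

View pics/e.png

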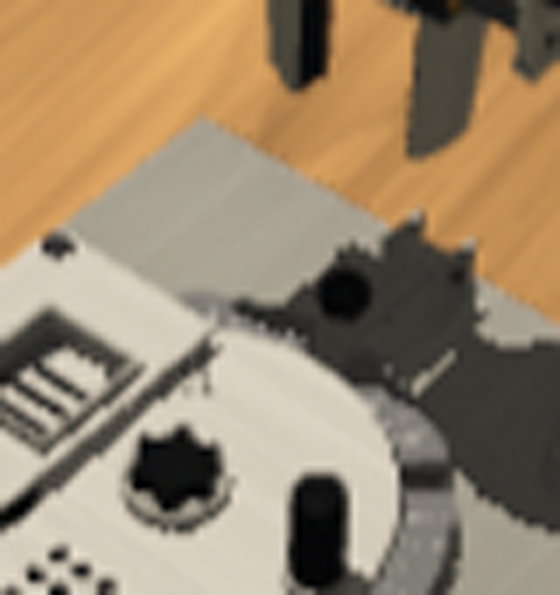

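Ball now at (343,293) in the crop: close to the 0-rad prediction (349,295), so the tooth may already be in. I'll check with a clear view, then feel the wheel.

arm_command(
  rows=[
    [26, -16.4, 0, 0, 0, 0, 0],
    [26, -16.4, 0, 0, 0, 0, 0],
    [26, -16.4, 0, 0, 0, 0, 0],
    [25.8, -16.4, 0, 0, 0, 0, 0],
    [0, 0, 0, 0, 0, 0, 0],
    [0, 0, 0, 0, 0, 0, 0],
  ],
)

```text
time_s: 14.25
tool_pos: [472.9, 31.2, 213.8]
orientation: [-3.14, 0.001, 1.468]
force: [-0.0, -1.2, 0.2]
grip_width: 46.3
grasp_force: 0.0
```

```bash
cat >> h.py <<'E'
def latch(n,save=None):
    "latch angle and blob residual from the dark ball near its arc in view n"
    c=cam(n); k=-np.radians(6.15); T=np.linspace(-.1,.6,71)
    a=T+np.arctan2(18,50); y=-145+53.14*np.cos(a); z=118+53.14*np.sin(a)
    A=proj(c,np.c_[538.7-np.sin(k)*y,23.9+np.cos(k)*y,z])
    g=cv2.cvtColor(c[0],cv2.COLOR_RGB2GRAY); m=(g<32).astype(np.uint8)
    _,_,st,ce=cv2.connectedComponentsWithStats(m)
    i=1+np.argmin(np.hypot(*(ce[1:]-A[15]).T)+100*(st[1:,4]<8)); d=np.hypot(*(A-ce[i]).T); j=d.argmin()
    if save: cv2.imwrite(save,crop(c,*np.int32(A[15]-[50,40]),100,80,7))
    return round(T[j],2),round(d[j],2),ce[i].round(1),st[i,4],A[[10,30]].round(1).tolist()
E
python3 - <<'E'
from h import *
print(bot.sense()["tool_pos"]); print(latch("side","pics/f.png")); print(latch("top"))
E
```

```text
[472.89916947  31.19277077 213.82311567]
(np.float64(0.6), np.float64(7.75), array([276.6, 147.8]), np.int32(1162), [[264.5, 161.7], [265.8, 158.1]])
(np.float64(-0.1), np.float64(0.11), array([266.8, 180.9]), np.int32(17), [[267.5, 180.7], [269.4, 180.4]])
```

View pics/f.png

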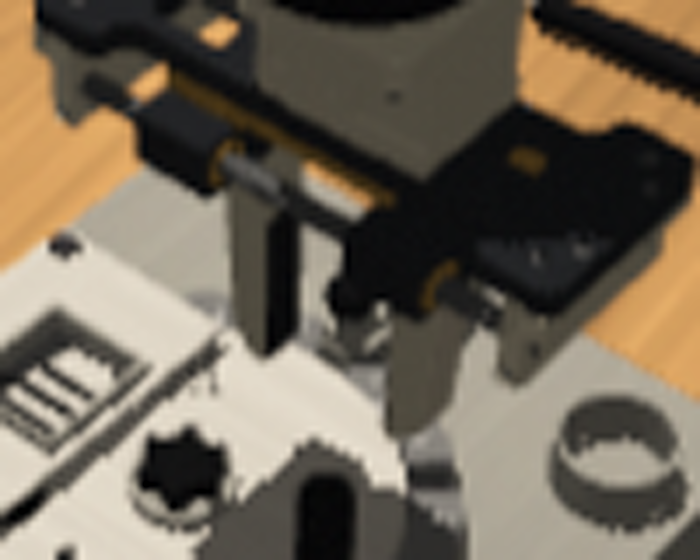

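arm_command(
  rows=[
    [0, 0, 25, 0, 0, 0, 0],
    [0, 0, 25, 0, 0, 0, 0],
    [0, 0, 17, 0, 0, 0, 0],
    [0, 0, 17, 0, 0, 0, 0],
    [0, 0, 0, 0, 0, 0, 0],
    [0, 0, 0, 0, 0, 0, -1],
    [0, 0, 0, 0, 0, 0, -1],
    [0, 0, 0, 0, 0, 0, -1],
    [0, 0, 0, 0, 0, 0, -1],
    [0, 0, 0, 0, 0, 0, -1],
  ],
  force=15,
)

```text
time_s: 15.35
tool_pos: [475.7, 31.2, 131.5]
orientation: [3.137, -0.001, 1.466]
force: [2.6, -0.3, -0.3]
grip_width: 19.6
grasp_force: 15.0
```

```bash
python3 - <<'E'
from h import *
print(latch("side","pics/g.png"));print(latch("top"))
E
```

```text
(np.float64(0.48), np.float64(9.84), array([259.6, 148.3]), np.int32(296), [[264.5, 161.7], [265.8, 158.1]])
(np.float64(-0.1), np.float64(0.11), array([266.8, 180.9]), np.int32(17), [[267.5, 180.7], [269.4, 180.4]])
```

arm_command(
  rows=[
    [0.5, 0, 0, 0, 0, 0, -1],
    [0.5, 0, 0, 0, 0, 0, -1],
    [0.5, 0, 0, 0, 0, 0, -1],
    [0.5, 0, 0, 0, 0, 0, -1],
    [0, 0, 0, 0, 0, 0, -1],
  ],
)

```text
time_s: 15.95
tool_pos: [475.7, 31.3, 131.5]
orientation: [3.138, 0.002, 1.465]
force: [4.5, -4.8, 3.5]
grip_width: 19.8
grasp_force: 15.0
```

arm_command(
  rows=[
    [0.5, 0, 0, 0, 0, 0, -1],
    [0.5, 0, 0, 0, 0, 0, -1],
    [0, 0, 0, 0, 0, 0, -1],
  ],
)

```text
time_s: 16.25
tool_pos: [475.7, 31.6, 131.5]
orientation: [3.138, 0.003, 1.464]
force: [4.2, -5.4, 5.0]
grip_width: 19.8
grasp_force: 15.0
```

```bash
python3 - <<'E'
from h import *
print(latch("top"))
E
```

```text
(np.float64(-0.1), np.float64(0.11), array([266.8, 180.9]), np.int32(17), [[267.5, 180.7], [269.4, 180.4]])
```

arm_command(
  rows=[
    [0.5, 0, 0, 0, 0, 0, -1],
    [0.5, 0, 0, 0, 0, 0, -1],
    [0, 0, 0, 0, 0, 0, -1],
  ],
)

```text
time_s: 16.6
tool_pos: [475.7, 32.0, 131.5]
orientation: [3.139, 0.004, 1.463]
force: [4.2, -7.2, 5.2]
grip_width: 19.6
grasp_force: 15.0
```

```bash
python3 - <<'E'
from h import *
print(latch("top"))
E
```

```text
(np.float64(-0.1), np.float64(0.11), array([266.8, 180.9]), np.int32(17), [[267.5, 180.7], [269.4, 180.4]])
```

arm_command(
  rows=[
    [-1, 0, 0, 0, 0, 0, -1],
    [-1, 0, 0, 0, 0, 0, -1],
    [-1, 0, 0, 0, 0, 0, -1],
    [-0.5, 0, 0, 0, 0, 0, -1],
    [-0.5, 0, 0, 0, 0, 0, -1],
    [-0.5, 0, 0, 0, 0, 0, -1],
    [-0.5, 0, 0, 0, 0, 0, -1],
    [0, 0, 0, 0, 0, 0, -1],
  ],
)

```text
time_s: 17.45
tool_pos: [475.8, 32.0, 131.5]
orientation: [3.137, -0.003, 1.467]
force: [5.2, 0.5, 3.4]
grip_width: 19.6
grasp_force: 15.0
```

```bash
python3 - <<'E'
from h import *
print(latch("top"))
E
```

```text
(np.float64(-0.1), np.float64(0.37), array([266.8, 181.2]), np.int32(17), [[267.5, 180.7], [269.4, 180.4]])
```

arm_command(
  rows=[
    [-0.5, 0, 0, 0, 0, 0, -1],
    [-0.5, 0, 0, 0, 0, 0, -1],
    [-0.5, 0, 0, 0, 0, 0, -1],
    [-0.5, 0, 0, 0, 0, 0, -1],
    [-0.5, 0, 0, 0, 0, 0, -1],
    [-0.5, 0, 0, 0, 0, 0, -1],
    [0, 0, 0, 0, 0, 0, -1],
  ],
)

```text
time_s: 18.2
tool_pos: [475.7, 31.2, 131.5]
orientation: [3.136, -0.006, 1.47]
force: [5.1, 3.6, 1.5]
grip_width: 19.8
grasp_force: 15.0
```

arm_command(
  rows=[
    [-0.5, 0, 0, 0, 0, 0, -1],
    [-0.5, 0, 0, 0, 0, 0, -1],
    [0, 0, 0, 0, 0, 0, -1],
  ],
)

```text
time_s: 18.5
tool_pos: [475.6, 30.9, 131.5]
orientation: [3.136, -0.007, 1.47]
force: [5.9, 5.4, 0.9]
grip_width: 19.5
grasp_force: 15.0
```

```bash
python3 - <<'E'
from h import *
print(latch("top"))
E
```

```text
(np.float64(-0.1), np.float64(0.03), array([266.9, 180.9]), np.int32(18), [[267.5, 180.7], [269.4, 180.4]])
```

arm_command(
  rows=[
    [-0.5, 0, 0, 0, 0, 0, -1],
    [-0.5, 0, 0, 0, 0, 0, -1],
    [0, 0, 0, 0, 0, 0, -1],
  ],
)

```text
time_s: 18.85
tool_pos: [475.6, 30.5, 131.5]
orientation: [3.136, -0.008, 1.471]
force: [4.8, 5.6, 1.6]
grip_width: 19.7
grasp_force: 15.0
```

arm_command(
  rows=[
    [-0.5, 0, 0, 0, 0, 0, -1],
    [-0.5, 0, 0, 0, 0, 0, -1],
    [0, 0, 0, 0, 0, 0, -1],
  ],
)

```text
time_s: 19.15
tool_pos: [475.6, 30.4, 131.5]
orientation: [3.136, -0.009, 1.472]
force: [6.0, 7.1, -0.5]
grip_width: 19.9
grasp_force: 15.0
```

```bash
python3 - <<'E'
from h import *
print(latch("top")); print(bot.sense()["force"],bot.sense()["tool_pos"])
E
```

```text
(np.float64(-0.1), np.float64(0.25), array([266.7, 181.1]), np.int32(16), [[267.5, 180.7], [269.4, 180.4]])
[ 6.34905232  7.41500954 -0.31049226] [475.59993954  30.41697321 131.50579067]
```

The wheel is blocked both ways (1.6 mm travel), and the ball is down. I'll unload, release, withdraw and check.

arm_command(
  rows=[
    [1, 0, 0, 0, 0, 0, -1],
    [1, 0, 0, 0, 0, 0, -1],
    [1, 0, 0, 0, 0, 0, -1],
    [1, 0, 0, 0, 0, 0, -1],
    [0.6, 0, 0, 0, 0, 0, -1],
    [0, 0, 0, 0, 0, 0, 0],
    [0, 0, 0, 0, 0, 0, 0],
    [0, 0, 0, 0, 0, 0, 0],
    [0, 0, -20, 0, 0, 0, 0],
    [0, 0, -35, 0, 0, 0, 0],
    [0, 0, -45, 0, 0, 0, 0],
    [0, 0, -45, 0, 0, 0, 0],
    [0, 0, 0, 0, 0, 0, 0],
  ],
)

```text
time_s: 20.5
tool_pos: [475.7, 30.0, 280.6]
orientation: [3.132, -0.002, 1.466]
force: [-0.5, 0.4, -0.3]
grip_width: 46.5
grasp_force: 0.0
```

arm_command(
  rows=[
    [-40, 0, 0, 0, 0, 0, 0],
    [-40, 0, 0, 0, 0, 0, 0],
    [-40, 0, 0, 0, 0, 0, 0],
    [-40, 0, 0, 0, 0, 0, 0],
    [-40, 0, 0, 0, 0, 0, 0],
    [-40, 0, 0, 0, 0, 0, 0],
    [-40, 0, 0, 0, 0, 0, 0],
    [-40, 0, 0, 0, 0, 0, 0],
    [0, 0, 0, 0, 0, 0, 0],
    [0, 0, 0, 0, 0, 0, 0],
  ],
)

```text
time_s: 21.5
tool_pos: [438.6, -289.2, 273.8]
orientation: [-3.137, -0.003, 1.464]
force: [0.6, -0.0, 0.7]
grip_width: 46.7
grasp_force: 0.0
```

```bash
python3 - <<'E'
from h import *
print(latch("top"));print(latch("side"))
b=cam("side");a=cam("top"); cv2.imwrite("pics/i.png",np.hstack([crop(a,190,125,100,110,4),crop(b,190,115,100,110,4)]))
E
```

```text
(np.float64(-0.1), np.float64(0.26), array([266.8, 181.1]), np.int32(15), [[267.5, 180.7], [269.4, 180.4]])
(np.float64(-0.03), np.float64(0.76), array([263.6, 162. ]), np.int32(36), [[264.5, 161.7], [265.8, 158.1]])
```

View pics/i.png

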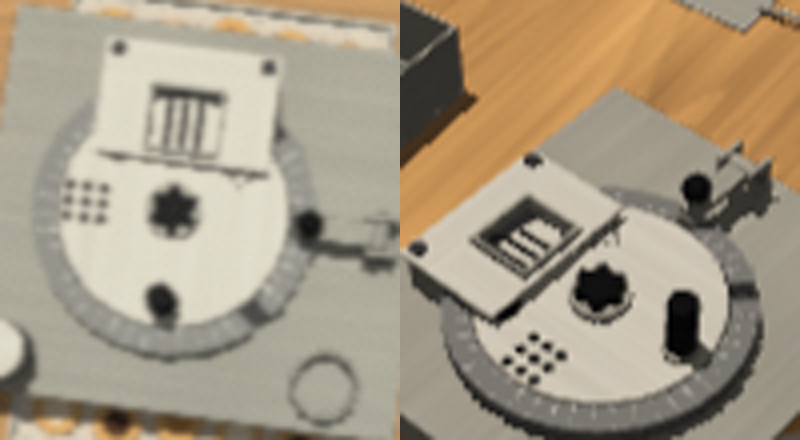

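The latch lies level, with the ball at (695,188) in the side crop, matching angle 0. The slots are in the window and the surroundings are unmoved.

```bash
python3 -c "
from rig import bot
print(bot.close_job())"
```

```text
the job is handed in; nothing more can be done
None
```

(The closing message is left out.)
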